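# Slide a sample tray over the sill of a mixer dock and clip it in

### The job

Load the blue sample tray, with its two jars standing in it, into the mixer dock: raise only its front end to get it over the blue sill, slide it in until its tongue is under the hold-down lip and pushes the orange spring stop back, then bring the rear end down behind the sill so the tray is fully seated and stays clipped in by the spring. Never lift the whole tray clear of the surfaces, keep both jars upright in the tray, and leave everything else on the bench alone.

Things in the scene. Friction and masses are not known exactly. Their poses are not given: they have to be found in the camera images.
- dock: Low mixer dock fixed on the bench; the tray goes in along its +y. Origin at bench height under the middle of the entry sill's inner face; z up. Flat steel deck 4 mm above the bench, from y = 0. Grey side guides, tops 20 mm above the bench, inner faces at x = +-59 mm from y = 53 mm on, flared from y = 25 mm. Seated, the tray's rear face bears on the sill at y = 0 (up to 6 mm deeper is as good).
- sill (a point): Centre of the top of the dock's blue entry sill. Sill: 150 mm wide (dock x), dock y -12 to 0 mm, square edges, top 9 mm above the bench and 5 mm above the deck. A tray lying flat on the bench catches on it. Axes as the dock's.
- lip (a point): Middle of the lower entry edge of the blue hold-down lip, a bar across the deck at dock y 158 to 167 mm, underside 14 mm and top 22 mm above the bench. The tray's 6 mm tongue goes under it. Axes as the dock's.
- drive_head (a point): Centre of the top of the dock's white drive head, 59 mm above the bench (knob on it to 73 mm), dock y 195 to 290 mm, 150 mm wide, behind the spring stop.
- stop (a joint): How far the orange spring stop behind the lip is pressed along the dock's +y, m: 0 at rest (face at dock y 168 mm), 0.010 at its hard end. Spring 3 N at rest plus 0.5 N per mm. The tray's rear clears the sill with the stop pressed 4 to 10 mm; let go with its rear still on the sill, the tray is pushed back out. Tray seated: 0.004 or a little more.
- tray: Loose blue tray, 0.35 kg empty, flat below, 172 mm long. Origin under the middle of its tub; front +y, z up. Tub 110 wide (x), 150 long (y -75 to 75 mm), floor 6, walls 5 thick, 30 high. Its floor runs on past the front wall as a tongue 100 wide, 6 thick, to y = 97 mm. Yellow upright grip tab near the front, top 70 mm high. Starts on the bench before the sill, front to the dock, a little turned.
- tab (a point): Point in the tray's yellow grip tab, 58 mm above the tray's underside and 12 mm below the tab's top, at tray x = 0, y = 52 mm. Tab 12 mm thick (x), 30 mm long (y 37 to 67 mm). Axes as the tray's.
- heel (a point): Middle of the lower rear edge of the tray (tray y = -75 mm, on the underside). Axes as the tray's.
- toe (a point): Middle of the lower front edge of the tongue (tray y = +97 mm, on the underside). Axes as the tray's.
- jar_a: Loose clear jar with orange cap standing in the rear half of the tray, 42 mm diameter, 64 mm high, 0.09 kg. Origin at the centre of its underside.
- jar_b: Loose clear jar with blue cap, same size, beside the other one in the tray. Origin at the centre of its underside.
- tube_rack: Bystander: white rack of capped tubes, 90 x 150 x 95 mm, origin under its centre.
- media_bottle: Bystander: glass bottle with blue cap, 76 mm diameter, 150 mm high, origin under its centre.
- beaker: Bystander: glass beaker, 68 mm diameter, 85 mm high, origin under its centre.
- flask: Bystander: conical flask, 80 mm diameter, 105 mm high, origin under its centre.
- tip_box: Bystander: grey box with clear lid, 120 x 85 x 64 mm, origin under its centre.
- wash_jar: Bystander: white jar with red cap, 60 mm diameter, 100 mm high, origin under its centre.

How it is judged:
On the way, in this order (a step that is already met when the one before it is completed fails the run):
1. the tongue is over the sill while the tray's rear is still on the bench outside (y of toe in the frame of dock above 0.005 m and y of heel in the frame of dock below -0.03 m), for 0.1 s.
2. the tongue is down on the deck, entering under the hold-down lip (y of toe in the frame of dock above 0.157 m and z of toe in the frame of dock below 0.0095 m), for 0.04 s.
At the end, for the whole second after the job is handed in: Tray at rest flat on the deck (rear edge under 6.5 mm, tongue under 7 mm above the bench), rear behind the sill (to 3 mm), tongue tip beyond 166 mm, stop pressed over 2 mm, in line with the dock to 0.1 rad; both jars upright (0.15 rad) on the tray's floor (y of toe in the frame of dock above 0.166 m and z of toe in the frame of dock below 0.007 m and z of heel in the frame of dock below 0.0065 m and y of heel in the frame of dock above -0.003 m and value of joint stop above 0.002 m and angle between the y axis of tray and the y axis of dock, either way round below 0.1 rad and linear speed of tray below 0.02 m/s and angle between each of jar_a, jar_b's own z axis and vertical below 0.15 rad and z of each of jar_a, jar_b in the frame of tray below 0.012 m and horizontal distance between each of jar_a, jar_b and tray below 0.08 m); the robot touches nothing.
It fails at once if the whole tray lifted clear: front and rear edge both more than 25 mm above the bench (height (world z) of each of toe, heel above 0.025 m).
It fails at once if a jar tipped (over 0.5 rad) (angle between any of jar_a, jar_b's own z axis and vertical above 0.5 rad).
It fails at once if a bystander moved more than 30 mm (distance of any of tube_rack, media_bottle, beaker, flask, tip_box, wash_jar from where it was at the start of the episode above 0.03 m).
It also fails if it takes over 61 s, if anything falls off the work surface, if the arm or the gripper's body presses on something with over 40 N, if the wrist force passes 120 N, or if a joint passes its speed limit or range.

### The arm

A 7-joint arm with a two-finger parallel gripper is mounted at the origin on the work surface. World frame = base frame: x ahead of the robot, y to its left, z up, the work surface at z = 0. Lengths are in m, angles in rad, forces in N, time in s.
With the tool pointing down it reaches from about 0.425 to 0.95 m from the base axis. Payload 4.7 kg.
Tool frame: the origin (TCP) lies at the very end of the fingers, on their centre line; the grasp point (between the pads) lies 19 mm behind it; z points along the fingers, y is the direction in which the jaws open and shut (so a half turn about z gives the same grasp; the last joint's range is limited). The gripper opens to 85 mm and grips with 20 to 120 N. Pads are 22 mm wide; open, the fingers measure 114 mm over their backs; the gripper's body (76 mm by 85 mm) begins 54 mm behind the grasp point. The pads swing forward as they close: fully open they stand 13 mm farther back than shut.
Start: joints at [1.135, 0.469, -0.049, 1.532, 0.024, 1.141, -0.082], TCP at [0.267, -0.62, 0.231] pointing down, gripper open.
Joint ranges: [-2.59, 2.59], [-0.33, 1.99], [-1.39, 1.29], [0.1, 2.45], [-1.04, 4.18], [0.21, 1.99], [-2.66, 2.66]. Speed limits (rad/s): [2.57, 2.57, 3.14, 3.14, 3.14, 3.14, 3.14].

### API

Orientations are given as [roll, pitch, yaw] about the fixed x, y, z axes, in that order (R = Rz(yaw) Ry(pitch) Rx(roll)).
In Python, from plant import ctrl gives the robot as it stands. The module is installed in compiled form; this text tells all that it offers.
- The arm moves only by the tool carry_out, never from a script. Its argument "series" is a list of rows, each a list of 5 numbers: the shift along the tool's x, y, z in cm, then the turn about the tool's z in degrees, then the finger opening in cm, from 0 to 8.54. In form: [[x, y, z, turn, jaw], ...]. A call has 1 to 8 rows; each row is the pose to reach, as a shift and turn from the pose commanded when the call began, along the tool's axes at that moment; what a row does not reach only later rows make up. A row lasts 1/8 s, in which the tool goes at most 62.5 mm and 10.7 degrees, less where a joint would pass 70% of its speed; a pose out of reach is approached as far as the arm can. A call with a gripper value outside its range is refused whole. The fingers move at their own pace and stop on an object; "grip_force" is the grip in N (left out, the last holds). Time passes only in rows, so rows that repeat a pose let the fingers close. It gives the time, the measured TCP pose, the force and the opening at its end, in the units of the state.
- ctrl.observe(): the state, without advancing time (a new reading comes with each control period).
- ctrl.camera(name): name is "scene" or "top"; returns (picture, depth): 480x640x3 uint8, red, green, blue; 480x640 float32, m along the optical axis (not along the pixel's ray), 0 where there is no reading.
- ctrl.get_calibration(name): a dict with "vertical_fov" (degrees; the focal length in pixels is half the picture's height over the tangent of half this angle, whatever the lens; pixels are square), "cx", "cy" (the principal point, pixels), "rvec" (rotation vector, rad) and "tvec" (3), from world to camera coordinates, as OpenCV has them. Camera axes: x right, y down, z forward; pixel columns grow to the right and rows downward; lengths in m; the calibration is good to about 2 mm. A picture is of the moment at which its call begins. get_calibration takes no time and is no camera call.
- ctrl.hand_in(): hands the job in, once; it reports no verdict.
The state is a dict: "clock": time; "joint_pos": joint angles; "dq": joint speeds; "effort": joint torques, N m; "tcp_pos": TCP position; "tcp_rot": TCP orientation; "force": force on the tool from outside, world axes, zero at the start; "torque": the same for the moment, N m; "finger_gap": finger opening in m.
Only numpy, scipy, OpenCV 4.12 (cv2) and the standard library are available. Lean on these libraries where they do the work, as an engineer would, in place of code of your own. Each camera call takes 0.05 s, during which the arm holds its last target.

## Working session

There is one attempt and no reset: what is moved stays moved. The work goes in short steps, Python scripts to look and compute and a tool call to move; the robot and the scene stay as the last step left them, time stands still between calls to the robot, and variables do not carry over. Pictures are saved under pics/ and viewed, and the job is handed in when it is done.

Besides the shell and the picture viewer there is one more tool, called after ">>>" as name(argument=value, ...), one argument or row to a line, values as JSON. carry_out: Moves the arm, as the interface text tells. Its arguments: {"type":"object","properties":{"series":{"type":"array","items":{"type":"array","items":{"type":"number"}}},"grip_force":{"type":"number"}},"required":["series"]}

```bash
mkdir -p pics; cat > h.py <<'E'
import numpy as np, cv2
from plant import ctrl
def cal(n):
    c=ctrl.get_calibration(n); f=240/np.tan(np.radians(c['vertical_fov'])/2)
    R,_=cv2.Rodrigues(np.array(c['rvec'],float)); return f,c['cx'],c['cy'],R,np.array(c['tvec'],float).ravel()
def cloud(n,d):
    f,cx,cy,R,t=cal(n); v,u=np.mgrid[0:480,0:640]
    P=np.stack([(u-cx)/f*d,(v-cy)/f*d,d],-1)
    return (P-t)@R
def snap(n,name):
    p,d=ctrl.camera(n); cv2.imwrite(f'pics/{name}.png',p[:,:,::-1]); np.savez(f'pics/{name}.npz',p=p,d=d); return p,d
E
python3 - <<'E'
from h import *
print(ctrl.observe())
for n in('scene','top'):
    snap(n,n+'0'); print(n,ctrl.get_calibration(n))
E
```

```text
{'clock': 0.0, 'joint_pos': array([ 1.13511781,  0.46944065, -0.04859264,  1.53371382,  0.02412107,
        1.14100866, -0.08232174]), 'dq': array([-1.08329410e-03, -6.38315325e-04,  8.40995007e-04,  6.53991312e-06,
        1.25372272e-04, -3.10687771e-04,  1.62853193e-03]), 'effort': array([-6.93965580e-05, -5.10299277e+01, -4.65846271e-02, -2.37715262e+01,
        1.06585844e-02,  7.42311822e-03,  2.88802134e-06]), 'tcp_pos': array([ 0.26683152, -0.61937022,  0.23025354]), 'tcp_rot': array([-3.13961086e+00,  9.44736834e-05,  4.06795681e-01]), 'force': array([ 0.1791748 , -0.10348486,  0.15058708]), 'torque': array([ 0.02588629,  0.03064071, -0.03941467]), 'finger_gap': 0.08550686966037348}
scene {'vertical_fov': 48.534417892666156, 'cx': 325.6678086885116, 'cy': 239.73284977834723, 'rvec': array([ 2.20710797,  1.03303642, -0.40830341]), 'tvec': array([-0.39986669, -0.29323505,  1.70602513])}
top {'vertical_fov': 48.139102117564825, 'cx': 313.8093258271465, 'cy': 240.68071798896247, 'rvec': array([ 2.12814744, -2.13977302,  0.15702319]), 'tvec': array([0.02040431, 0.61656462, 1.26153588])}
```

View pics/scene0.png

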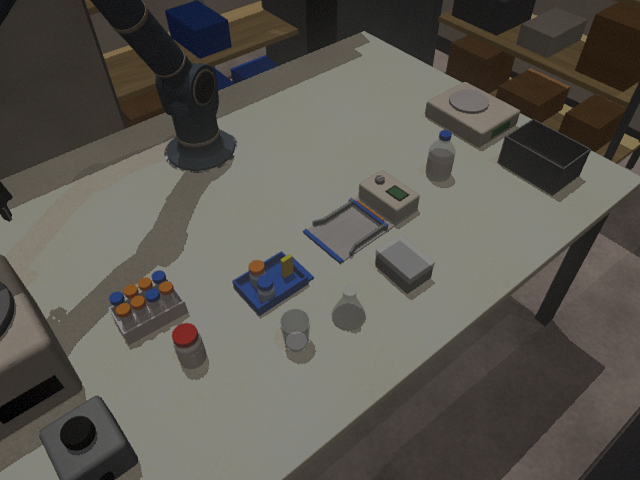

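View pics/top0.png

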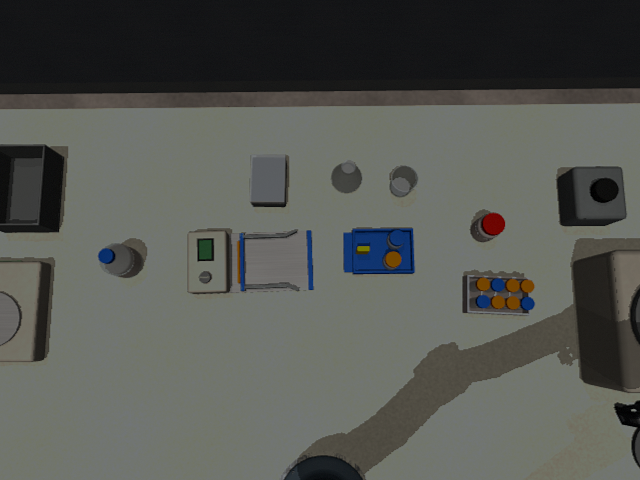

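The top view shows the dock at cols 188–313 and rows 230–292, with its sill at col ~310. The tray is at cols 345–414, rows 228–274, with the tab at (363, 250). Next I measure the poses.

```bash
cat > m.py <<'E'
from h import *
import sys
def blue(p):
    h=cv2.cvtColor(p,cv2.COLOR_RGB2HSV); return (h[...,0]>100)&(h[...,0]<125)&(h[...,1]>150)&(h[...,2]>50)
def yel(p):
    h=cv2.cvtColor(p,cv2.COLOR_RGB2HSV); return (h[...,0]>22)&(h[...,0]<35)&(h[...,1]>130)&(h[...,2]>70)
def rep(name,W,m):
    q=W[m]; q=q[np.isfinite(q).all(1)]
    r=cv2.minAreaRect((q[:,:2]*1000).astype(np.float32))
    print(name,len(q),'mean',q.mean(0).round(4),'z5/50/95',np.percentile(q[:,2],[5,50,95]).round(4),'rect',np.round(r[0],1),np.round(r[1],1),round(r[2],2))
    return q
if __name__=='__main__':
    for n in('top','scene'):
        z=np.load(f'pics/{n}0.npz'); p,d=z['p'],z['d']; W=cloud(n,d); ok=d>0
        b=(blue(p)&ok).astype(np.uint8)
        k,l,s,c=cv2.connectedComponentsWithStats(b)
        print(n)
        for i in range(1,k):
            if s[i,4]>25: print(s[i]); rep('b',W,l==i)
        rep('yel',W,yel(p)&ok&(W[...,2]>0.03)&(np.abs(W[...,1])<.3)) 
        t=ok&(np.abs(W[...,2])<.004)&(W[...,0]>.4)&(W[...,0]<.9); rep('table',W,t)
E
python3 m.py
python3 - <<'E'
import cv2
a=cv2.imread('pics/top0.png')[220:300,180:430]; cv2.imwrite('pics/topc.png',cv2.resize(a,None,fx=3.2,fy=3.2,interpolation=cv2.INTER_CUBIC))
E
```

```text
top
[ 344  229   70   45 2486]
b 2486 mean [ 0.5958 -0.1404  0.0155] z5/50/95 [0.002  0.0076 0.0694] rect [ 594.  -142.4] [169.5 109.5] 89.6
[307 231   6  59 235]
b 235 mean [0.5736 0.0279 0.0091] z5/50/95 [0.0047 0.0091 0.0134] rect [575.   27.9] [146.4  10. ] 1.78
[240 233   4  58 193]
b 193 mean [0.5727 0.1964 0.0217] z5/50/95 [0.0169 0.0218 0.026 ] rect [570.5 196.3] [142.6   9.2] 2.82
[ 99 249  14  15 165]
b 165 mean [0.5698 0.4845 0.1498] z5/50/95 [0.1451 0.1499 0.1541] rect [569.6 484.9] [31.6 30.9] 3.69
[492 278  13  14 135]
b 135 mean [ 0.5041 -0.4086  0.0944] z5/50/95 [0.0906 0.0953 0.0989] rect [ 500.4 -409.7] [37.1 29.1] 35.09
[477 295  13  13 138]
b 138 mean [ 0.4658 -0.3725  0.0942] z5/50/95 [0.0905 0.0948 0.0991] rect [ 466.7 -377.5] [28.  38.6] 5.61
[521 297  13  13 135]
b 135 mean [ 0.4612 -0.4736  0.0944] z5/50/95 [0.091  0.0949 0.0992] rect [ 460.9 -489.1] [61.1 27.5] 88.79
yel 65 mean [ 0.5943 -0.1003  0.0695] z5/50/95 [0.0615 0.0703 0.0744] rect [ 594.5 -100.5] [28.6 11.6] 88.19
table 77536 mean [6.54e-01 7.00e-03 2.00e-04] z5/50/95 [-0.0032  0.0002  0.0034] rect
[... 1006 characters left out ...]
951] z5/50/95 [0.0924 0.0953 0.0977] rect [ 468.4 -372.5] [25.8 27. ] 41.99
[234 280  35  28 247]
b 247 mean [ 0.5919 -0.2109  0.0131] z5/50/95 [0.0031 0.0074 0.0318] rect [ 597.8 -213. ] [ 38.1 103.4] 85.3
[145 289  14  10 103]
b 103 mean [ 0.5057 -0.4092  0.0946] z5/50/95 [0.0918 0.0945 0.0973] rect [ 505.2 -408.7] [27.9 26.9] 35.02
[110 292  13  10 100]
b 100 mean [ 0.4633 -0.4746  0.0949] z5/50/95 [0.0922 0.0949 0.0981] rect [ 463.1 -474.7] [28.  25.5] 22.5
yel 43 mean [ 0.5972 -0.1034  0.0695] z5/50/95 [0.0672 0.0705 0.0725] rect [ 596.5 -103.3] [28.  11.3] 89.67
table 64516 mean [ 6.885e-01 -1.209e-01  1.000e-04] z5/50/95 [-0.003   0.0001  0.0032] rect [650.  452.4] [ 500.  2547.2] 0.0
```

View pics/topc.png

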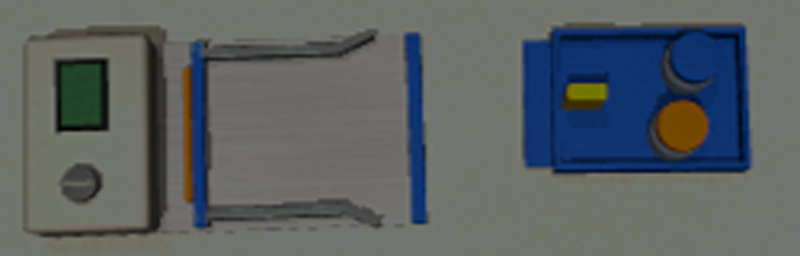

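```bash
cat > m2.py <<'E'
from m import *
from scipy.optimize import minimize
def line(q,ax):  # fit coordinate 1-ax as function of ax
    c=np.polyfit(q[:,ax],q[:,1-ax],1); return c
for n in('top','scene'):
    z=np.load(f'pics/{n}0.npz'); p,d=z['p'],z['d']; W=cloud(n,d); ok=d>0
    b=blue(p)&ok
    X,Y,Z=W[...,0],W[...,1],W[...,2]
    s=W[b&(abs(Y-.028)<.012)&(abs(X-.575)<.09)]; l=W[b&(abs(Y-.196)<.01)&(abs(X-.575)<.09)]
    for nm,q in(('sill',s),('lip',l)):
        c=line(q,0); print(n,nm,'yaw',round(np.degrees(np.arctan(c[0])),2),'x range',np.percentile(q[:,0],[1,99]).round(4),'y@.574',np.polyval(c,.574).round(4))
    # tray wall tops
    t=b&(Z>.024)&(Z<.036)&(Y<-.04)&(Y>-.26)&(X>.5)&(X<.7); q=W[t]; r=cv2.minAreaRect((q[:,:2]*1000).astype(np.float32)); print('rim',len(q),np.round(r[0],1),np.round(r[1],1),round(r[2],2))
    t=b&(Z>-.01)&(Z<.036)&(Y<-.04)&(Y>-.26)&(X>.5)&(X<.7); 
    def cost(v,q):
        a=v[2]; D=q[:,:2]-v[:2]; x=np.cos(a)*D[:,0]+np.sin(a)*D[:,1]; y=-np.sin(a)*D[:,0]+np.cos(a)*D[:,1]
        # wall centreline box 105x145
        dx=abs(abs(x)-.0525); dy=abs(abs(y)-.0725)
        return np.minimum(np.minimum(dx,dy),.01).clip(.0025).sum()
    best=min((minimize(cost,[.594+e,-.152,a],(q,),method='Nelder-Mead',options=dict(xatol=1e-6,fatol=1e-7,initial_simplex=[[.594+e,-.152,a],[.6,-.152,a],[.594,-.148,a],[.594,-.152,a+.05]])) for a in(-.05,0,.05) for e in(-.003,.003)),key=lambda r:r.fun)
    print('tray',best.x[:2].round(4),np.degrees(best.x[2]).round(2),best.fun/len(q))
E
python3 m2.py
```

```text
top sill yaw 1.94 x range [0.5019 0.6474] y@.574 0.0279
top lip yaw 1.89 x range [0.4993 0.6391] y@.574 0.1964
rim 395 [ 594.7 -152.1] [150.1 108.2] 89.7
tray [ 0.5946 -0.1524] 0.29 0.0025825732994056703
scene sill yaw 2.14 x range [0.5067 0.6479] y@.574 0.027
scene lip yaw 1.95 x range [0.5165 0.6297] y@.574 0.1963
rim 176 [ 596.6 -152.3] [110.2 151.2] 0.66
tray [ 0.5949 -0.1529] 0.29 0.002587038872814114
```

```bash
cat > g.py <<'E'
from h import *
from scipy.spatial.transform import Rotation as Ro
DY=np.radians(1.94); DO=np.array([.5747,.0338])
def w2t(p,yaw=None):
    o=ctrl.observe(); R=Ro.from_euler('xyz',o['tcp_rot'])
    d=R.inv().apply(np.array(p)-o['tcp_pos'])*100
    print('clock',o['clock'],'tcp',o['tcp_pos'].round(4),'rot',np.degrees(o['tcp_rot']).round(2),'F',o['force'].round(1),'T',o['torque'].round(2),'gap',round(o['finger_gap'],4))
    print('shift cm',d.round(2),'turn', None if yaw is None else round(-(yaw-np.degrees(o['tcp_rot'][2])),2))
def d2w(x,y,z):
    c,s=np.cos(DY),np.sin(DY); return np.array([DO[0]+c*x-s*y,DO[1]+s*x+c*y,z])
E
python3 -c "
from g import *
w2t([.5945,-.1003,.13],90.3)"
```

```text
clock 0.1 tcp [ 0.2669 -0.6194  0.2304] rot [-179.9     0.     23.31] F [-0.7 -0.4 -0.3] T [0.07 0.04 0.03] gap 0.0852
shift cm [ 50.63 -34.7   10.09] turn -66.99
```

>>> carry_out(
  series=[
    [4,-2.8,0,-5,8.5],
    [9,-6.2,0,-12,8.5],
    [14,-9.6,0,-20,8.5],
    [19,-13,0,-28,8.5],
    [24,-16.5,0,-36,8.5],
    [29,-19.9,0,-44,8.5],
    [34,-23.3,0,-52,8.5],
    [39,-26.7,0,-58,8.5],
  ],
  grip_force=30,
)

```text
clock: 1.1
tcp_pos: [0.5202, -0.2187, 0.2311]
tcp_rot: [-3.141, 0.0, 1.422]
force: [0.9, -0.5, 0.0]
finger_gap: 0.0849
```

```bash
python3 -c "
from g import *
w2t([.5945,-.1003,.13],90.3)"
```

```text
clock 1.1 tcp [ 0.5202 -0.2187  0.2311] rot [-1.7999e+02  1.0000e-02  8.1500e+01] F [ 0.9 -0.5  0. ] T [ 0.   -0.06 -0.03] gap 0.0849
shift cm [12.82  5.6  10.11] turn -8.8
```

>>> carry_out(
  series=[
    [4,1.7,1,-3,6],
    [8,3.5,3,-6,6],
    [11,4.8,6,-9,5],
    [12.8,5.6,10,-9,5],
    [12.8,5.6,10,-9,5],
    [12.8,5.6,10,-9,5],
  ],
)

```text
clock: 1.85
tcp_pos: [0.5946, -0.1034, 0.1321]
tcp_rot: [3.141, 0.001, 1.575]
force: [0.0, -0.9, 0.8]
finger_gap: 0.0499
```

```bash
python3 -c "
from g import *
w2t([.5945,-.1003,.040],90.3)
for n in('scene','top'): snap(n,n+'1')
import cv2
a=cv2.imread('pics/scene1.png')[180:330,200:420]; cv2.imwrite('pics/s1c.png',cv2.resize(a,None,fx=3.4,fy=3.4,interpolation=cv2.INTER_CUBIC))
"
```

```text
clock 1.85 tcp [ 0.5946 -0.1034  0.1321] rot [1.7996e+02 5.0000e-02 9.0250e+01] F [ 0.  -0.9  0.8] T [-0.03 -0.02 -0.  ] gap 0.0499
shift cm [ 0.32 -0.01  9.21] turn -0.05
```

View pics/s1c.png

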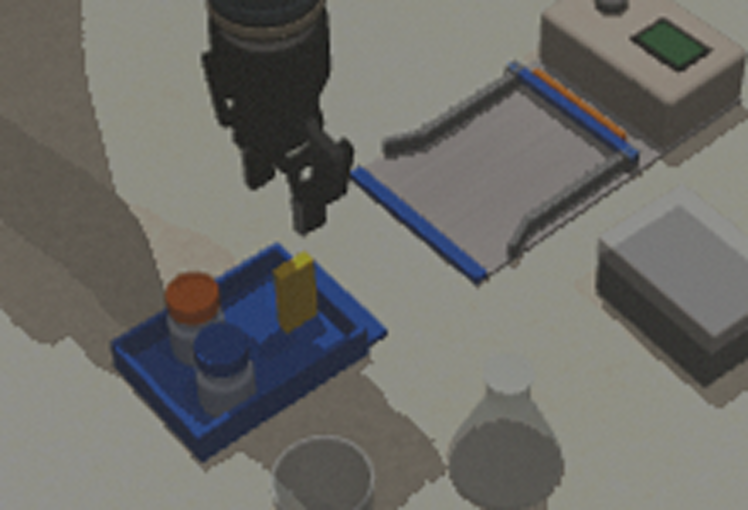

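The gripper is over the tab (crop ~(295, 290)) and the fingers straddle it. The path down is clear.

>>> carry_out(
  series=[
    [0.3,0,3,0,5],
    [0.3,0,6,0,5],
    [0.3,0,8,0,5],
    [0.3,0,9.2,0,5],
    [0.3,0,9.2,0,3],
    [0.3,0,9.2,0,1],
    [0.3,0,9.2,0,0.5],
    [0.3,0,9.2,0,0.5],
  ],
  grip_force=30,
)

```text
clock: 2.95
tcp_pos: [0.5946, -0.0993, 0.0403]
tcp_rot: [3.141, 0.0, 1.576]
force: [-2.6, -0.7, 5.9]
finger_gap: 0.0118
```

>>> carry_out(
  series=[
    [0,0,0,0,0.5],
    [0,0,0,0,0.5],
    [0,0,0,0,0.5],
  ],
)

```text
clock: 3.32
tcp_pos: [0.5947, -0.0994, 0.0404]
tcp_rot: [3.141, 0.001, 1.576]
force: [-2.9, 0.4, 6.5]
finger_gap: 0.0116
```

```bash
python3 -c "
from g import *
w2t([.5945,-.1003,.040],90.3)
"
```

```text
clock 3.325 tcp [ 0.5947 -0.0994  0.0404] rot [1.7995e+02 3.0000e-02 9.0300e+01] F [-2.9  0.4  6.5] T [-0.02  0.58 -0.11] gap 0.0116
shift cm [-0.09 -0.02  0.04] turn -0.0
```

>>> carry_out(
  series=[
    [0,0,-0.3,0,0.5],
    [0,0,-0.6,0,0.5],
    [0,0,-0.9,0,0.5],
    [0,0,-1.2,0,0.5],
    [0,0,-1.4,0,0.5],
    [0,0,-1.4,0,0.5],
  ],
)

```text
clock: 4.08
tcp_pos: [0.5945, -0.0993, 0.0535]
tcp_rot: [3.141, 0.0, 1.576]
force: [-0.7, 0.6, -5.3]
finger_gap: 0.0118
```

```bash
cat > look.py <<'E'
from g import *
import sys
k=sys.argv[1]
for n,b in(('scene',(170,330,200,420)),('top',(215,300,180,430))):
    snap(n,n+k); a=cv2.imread(f'pics/{n}{k}.png')[b[0]:b[1],b[2]:b[3]]
    cv2.imwrite(f'pics/{n}{k}c.png',cv2.resize(a,None,fx=3.2,fy=3.2,interpolation=cv2.INTER_CUBIC))
w2t([0,0,0])
# tray blue pixels: side plane fit in dock frame
from m import blue
for n in('top','scene'):
    z=np.load(f'pics/{n}{k}.npz'); p,d=z['p'],z['d']; W=cloud(n,d); c,s=np.cos(DY),np.sin(DY)
    D=W[...,:2]-DO; x=c*D[...,0]+s*D[...,1]; y=-s*D[...,0]+c*D[...,1]; zz=W[...,2]
    m=blue(p)&(d>0)&(zz<.06)&(abs(x)<.09)&(y>-.3)&(y<.2)&~((abs(y+.006)<.009)&(zz<.014))&~((abs(y-.1625)<.007)&(zz>.016))
    q=np.stack([x[m],y[m],zz[m]],1)
    print(n,len(q),'y ext',np.percentile(q[:,1],[.5,99.5]).round(4),'x ext',np.percentile(q[:,0],[1,99]).round(4))
    f=np.percentile(q[:,1],99.5); r=np.percentile(q[:,1],.5)
    t=q[q[:,1]>f-.018]; print('  tongue z med',np.median(t[:,2]).round(4)); 
    t=q[(q[:,1]<r+.006)]; print('  rear rim z p90',np.percentile(t[:,2],90).round(4))
    Y=yy=None
    h=cv2.cvtColor(p,cv2.COLOR_RGB2HSV); m=(h[...,0]>22)&(h[...,0]<35)&(h[...,1]>130)&(h[...,2]>50)&(d>0)&(abs(x)<.09)&(abs(y)<.3)
    if m.any(): print('  yel',m.sum(),x[m].mean().round(4),y[m].mean().round(4),zz[m].max().round(4))
E
python3 look.py 2
```

```text
clock 4.175 tcp [ 0.5943 -0.0993  0.0533] rot [-180.      0.     90.31] F [-0.  -0.6 -4.6] T [ 0.27 -0.01 -0.01] gap 0.0117
shift cm [ 10.25 -59.37   5.33] turn None
top 598 y ext [-0.2622  0.1594] x ext [-0.0381  0.0668]
  tongue z med 0.0138
  rear rim z p90 0.0471
scene 375 y ext [-0.2632 -0.0921] x ext [-0.0354  0.0695]
  tongue z med 0.0194
  rear rim z p90 0.0448
  yel 14 0.0184 -0.1438 0.083
```

View pics/scene2c.png

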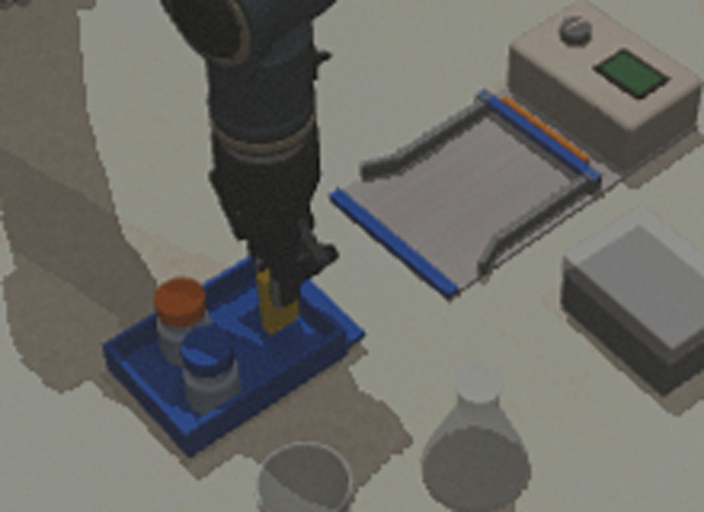

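View pics/top2c.png

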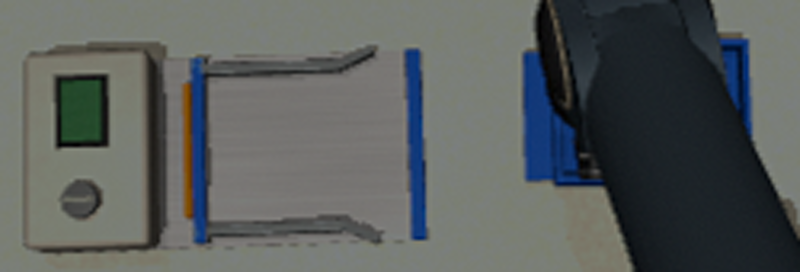

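The wrist force (−5 N, about the whole weight) and the rear rim height show the tray rose flat, so the grip is too stiff in rotation. I'll lower it and regrip higher and further forward on the tab with less force, so the tray can pivot.

>>> carry_out(
  series=[
    [0,0,0.4,0,0.5],
    [0,0,0.8,0,0.5],
    [0,0,1.1,0,0.5],
    [0,0,1.35,0,0.5],
    [0,0,1.4,0,0.5],
    [0,0,1.4,0,3],
    [0,0,1.4,0,3],
    [0,0,1.4,0,3],
  ],
  grip_force=20,
)

```text
clock: 5.18
tcp_pos: [0.5948, -0.0995, 0.0395]
tcp_rot: [3.141, 0.0, 1.576]
force: [-0.3, -1.1, 0.5]
finger_gap: 0.0299
```

>>> carry_out(
  series=[
    [0.5,0,-0.7,0,3],
    [1,0,-1.2,0,3],
    [1,0,-1.2,0,1.5],
    [1,0,-1.2,0,0.5],
    [1,0,-1.2,0,0.5],
    [1,0,-1.2,0,0.5],
    [1,0,-1.2,0,0.5],
  ],
  grip_force=20,
)

```text
clock: 6.05
tcp_pos: [0.5946, -0.0887, 0.052]
tcp_rot: [3.141, -0.001, 1.576]
force: [-1.7, 1.6, 7.2]
finger_gap: 0.0118
```

>>> carry_out(
  series=[
    [0,0,-0.2,0,0.5],
    [0,0,-0.4,0,0.5],
    [0,0,-0.6,0,0.5],
    [0,0,-0.8,0,0.5],
    [0,0,-1.0,0,0.5],
    [0,0,-1.0,0,0.5],
  ],
)

```text
clock: 6.8
tcp_pos: [0.5942, -0.0893, 0.0614]
tcp_rot: [-3.142, 0.0, 1.576]
force: [-0.2, 0.1, -4.2]
finger_gap: 0.0114
```

```bash
python3 look.py 3
```

```text
clock 6.9 tcp [ 0.5942 -0.0893  0.0613] rot [-180.    -0.    90.3] F [-0.8 -0.3 -4.4] T [ 0.09 -0.01 -0.1 ] gap 0.0114
shift cm [  9.24 -59.37   6.14] turn None
top 519 y ext [-0.2596  0.1595] x ext [-0.0383  0.0668]
  tongue z med 0.0149
  rear rim z p90 0.0334
scene 382 y ext [-0.2602 -0.0881] x ext [-0.0364  0.0692]
  tongue z med 0.0168
  rear rim z p90 0.0329
  yel 20 0.021 -0.1416 0.0844
```

View pics/scene3c.png

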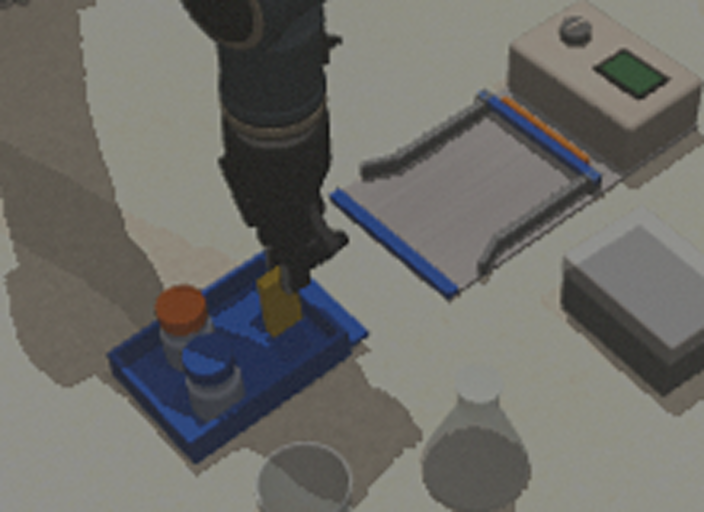

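>>> carry_out(
  series=[
    [0,0,-0.2,0,0.5],
    [0,0,-0.4,0,0.5],
    [0,0,-0.6,0,0.5],
    [0,0,-0.6,0,0.5],
    [0,0,-0.6,0,0.5],
  ],
)

```text
clock: 7.52
tcp_pos: [0.5944, -0.0891, 0.0675]
tcp_rot: [3.141, -0.0, 1.576]
force: [-0.3, 0.3, -3.8]
finger_gap: 0.012
```

```bash
python3 look.py 4; python3 - <<'E'
from g import *
from m import blue
# tongue & rear wall profile, scene
z=np.load('pics/scene4.npz'); p,d=z['p'],z['d']; W=cloud('scene',d); c,s=np.cos(DY),np.sin(DY)
D=W[...,:2]-DO; x=c*D[...,0]+s*D[...,1]; y=-s*D[...,0]+c*D[...,1]; zz=W[...,2]
m=blue(p)&(d>0)&(x>.058)&(x<.08)&(y>-.3)&(y<-.02)
for a in np.arange(-.27,-.07,.015):
    k=m&(y>=a)&(y<a+.015)
    if k.sum(): print(round(a,3),k.sum(),zz[k].min().round(4),zz[k].max().round(4))
E
```

```text
clock 7.625 tcp [ 0.5944 -0.0891  0.0674] rot [ 1.7998e+02 -1.0000e-02  9.0320e+01] F [ 0.2 -0.4 -4.2] T [ 0.16 -0.01 -0.06] gap 0.0114
shift cm [  9.24 -59.39   6.72] turn None
top 511 y ext [-0.2577  0.16  ] x ext [-0.0379  0.0669]
  tongue z med 0.0146
  rear rim z p90 0.0327
scene 391 y ext [-0.2585 -0.0852] x ext [-0.0351  0.0682]
  tongue z med 0.0245
  rear rim z p90 0.0328
  yel 18 0.0209 -0.1411 0.0857
-0.27 5 0.0259 0.0329
-0.255 12 0.0281 0.0343
-0.24 7 0.0293 0.0797
-0.225 2 0.0753 0.0776
-0.105 17 0.0223 0.0287
-0.09 2 0.0238 0.0249
```

View pics/scene4c.png

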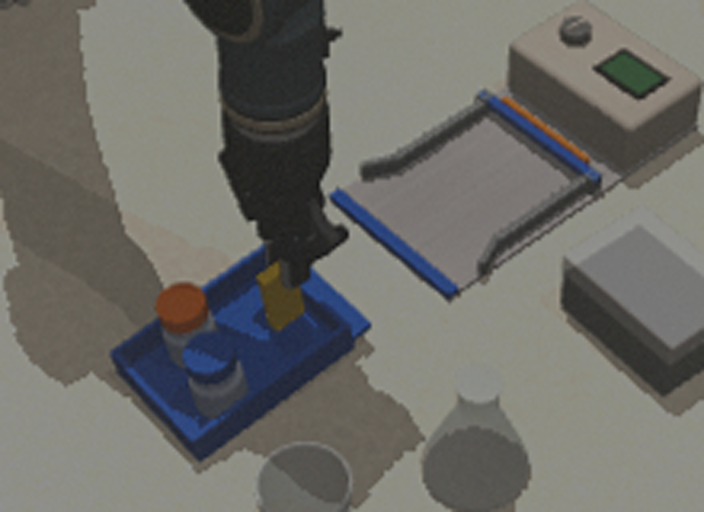

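The rear rim is at 33 mm (rear on the bench) and the tongue top is at 24 mm, so the toe is ~18 mm up. The tray now pivots correctly. Next I advance and align it.

>>> carry_out(
  series=[
    [0.3,-0.2,0,0,0.5],
    [0.9,-0.4,0,0,0.5],
    [1.6,-0.7,0,0,0.5],
    [2.3,-1.0,0,-0.5,0.5],
    [3.0,-1.3,0,-1,0.5],
    [3.7,-1.6,0,-1.3,0.5],
    [4.3,-1.8,0,-1.6,0.5],
    [4.7,-1.85,0,-1.6,0.5],
  ],
)

```text
clock: 8.62
tcp_pos: [0.5754, -0.042, 0.0674]
tcp_rot: [-3.142, 0.0, 1.604]
force: [-0.3, -0.1, -4.2]
finger_gap: 0.0113
```

```bash
python3 look.py 5
```

```text
clock 8.725 tcp [ 0.5755 -0.0415  0.0674] rot [ 1.800e+02 -4.000e-02  9.194e+01] F [-0.1  2.6 -4. ] T [ 0.44  0.1  -0.07] gap 0.011
shift cm [  6.09 -57.38   6.74] turn None
top 484 y ext [-0.2086  0.1615] x ext [-0.0536  0.0538]
  tongue z med 0.015
  rear rim z p90 0.0341
scene 387 y ext [-0.2097 -0.0098] x ext [-0.052   0.0544]
  tongue z med 0.0148
  rear rim z p90 0.0329
  yel 23 0.0023 -0.0921 0.0854
```

View pics/scene5c.png

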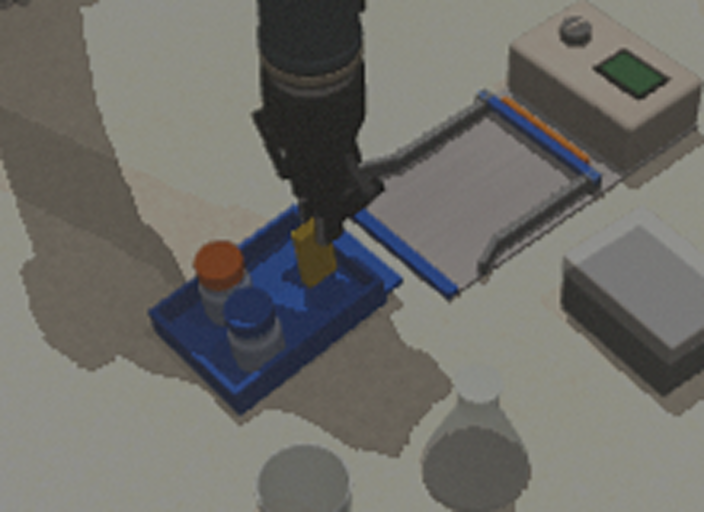

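View pics/top5c.png

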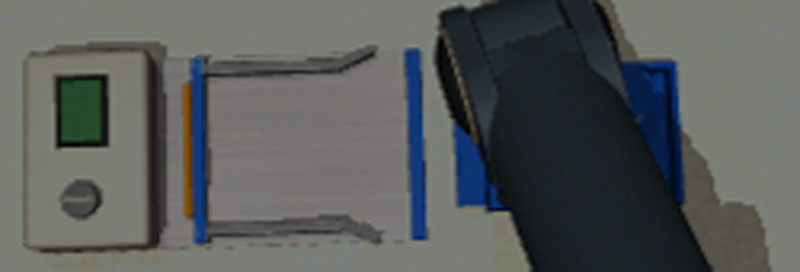

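>>> carry_out(
  series=[
    [0.4,0,0,0,0.5],
    [1.1,0,0,0,0.5],
    [1.9,0,0,0,0.5],
    [2.7,0,0,0,0.5],
    [3.5,0,0,0,0.5],
    [4.3,0,0,0,0.5],
    [5.1,0,0,0,0.5],
    [5.8,0,0,0,0.5],
  ],
)

```text
clock: 9.72
tcp_pos: [0.5736, 0.0162, 0.0673]
tcp_rot: [3.142, 0.0, 1.604]
force: [0.3, -0.6, -4.6]
finger_gap: 0.0111
```

>>> carry_out(
  series=[
    [0.4,0,0,0,0.5],
    [1.0,0,0,0,0.5],
    [1.6,0,0,0,0.5],
    [2.2,0,0,0,0.5],
    [2.7,0,0,0,0.5],
    [3.0,0,0,0,0.5],
  ],
)

```text
clock: 10.48
tcp_pos: [0.5726, 0.046, 0.0673]
tcp_rot: [3.141, -0.0, 1.604]
force: [0.1, -0.4, -5.7]
finger_gap: 0.0115
```

```bash
python3 look.py 6
```

```text
clock 10.575 tcp [0.5726 0.0463 0.0674] rot [ 1.7998e+02 -3.0000e-02  9.1940e+01] F [-0.9  1.7 -3.5] T [0.3  0.04 0.01] gap 0.0113
shift cm [ -2.69 -57.39   6.73] turn None
top 520 y ext [-0.1206  0.1596] x ext [-0.0543  0.0534]
  tongue z med 0.0144
  rear rim z p90 0.0333
scene 327 y ext [-0.1189  0.05  ] x ext [-0.0525  0.0517]
  tongue z med 0.0249
  rear rim z p90 0.0323
  yel 35 0.0035 -0.0022 0.0855
```

View pics/scene6c.png

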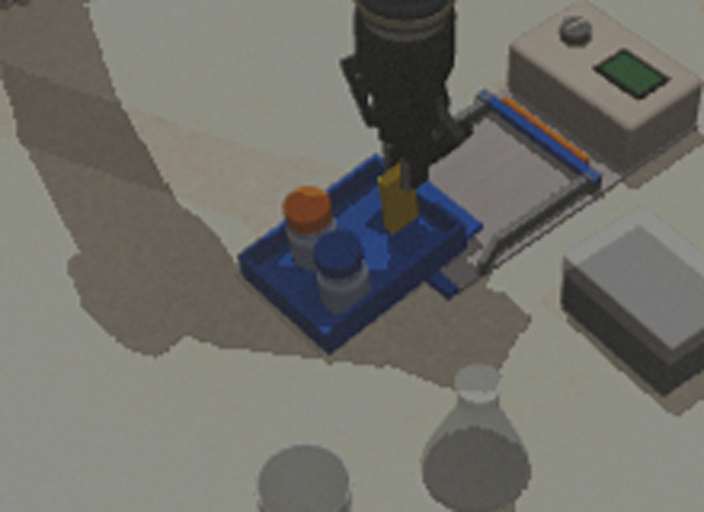

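View pics/top6c.png

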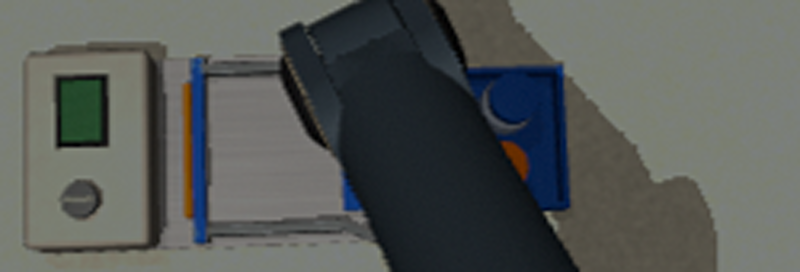

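>>> carry_out(
  series=[
    [0.5,0,0,0,0.5],
    [1.1,0,0,0,0.5],
    [1.7,0,0,0,0.5],
    [2.3,0,0,0,0.5],
    [2.9,0,0,0,0.5],
    [3.5,0,0.05,0,0.5],
    [4.1,0,0.1,0,0.5],
    [4.5,0,0.15,0,0.5],
  ],
)

```text
clock: 11.58
tcp_pos: [0.5715, 0.0904, 0.0661]
tcp_rot: [3.141, 0.001, 1.604]
force: [0.7, -3.3, -1.2]
finger_gap: 0.0116
```

```bash
python3 look.py 7
```

```text
clock 11.675 tcp [0.5713 0.0911 0.0661] rot [ 1.7996e+02 -1.0000e-02  9.1950e+01] F [-0.1 -2.3 -0.6] T [-0.62  0.02 -0.02] gap 0.0113
shift cm [ -7.17 -57.42   6.56] turn None
top 702 y ext [-0.0779  0.0112] x ext [-0.0547  0.0535]
  tongue z med 0.0179
  rear rim z p90 0.0377
scene 320 y ext [-0.0612  0.1183] x ext [-0.0532  0.0519]
  tongue z med 0.021
  rear rim z p90 0.035
  yel 24 0.0026 0.0396 0.0854
```

View pics/scene7c.png

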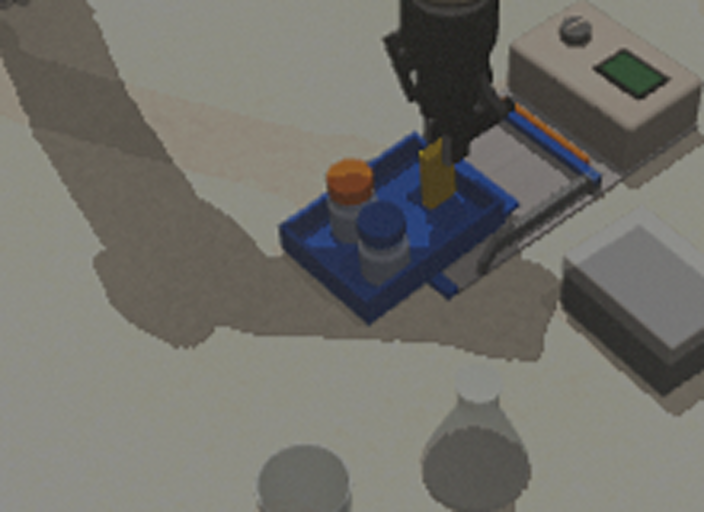

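>>> carry_out(
  series=[
    [0.4,0,0.05,0,0.5],
    [0.9,0,0.1,0,0.5],
    [1.4,0,0.2,0,0.5],
    [1.9,0,0.3,0,0.5],
    [2.4,0,0.4,0,0.5],
    [2.9,0,0.5,0,0.5],
    [3.4,0,0.6,0,0.5],
    [3.7,0,0.7,0,0.5],
  ],
)

```text
clock: 12.68
tcp_pos: [0.5698, 0.1281, 0.0588]
tcp_rot: [3.142, -0.0, 1.605]
force: [-0.1, -3.0, -2.2]
finger_gap: 0.0114
```

```bash
python3 look.py 8
```

```text
clock 12.775 tcp [0.5698 0.1284 0.0588] rot [ 1.800e+02 -4.000e-02  9.195e+01] F [ 0.3 -0.4 -0.1] T [-0.38  0.13  0.01] gap 0.0113
shift cm [-10.89 -57.38   5.87] turn None
top 897 y ext [-0.0453  0.0595] x ext [-0.0549  0.0529]
  tongue z med 0.015
  rear rim z p90 0.0432
scene 227 y ext [-0.0427  0.1238] x ext [-0.0528  0.0498]
  tongue z med 0.0106
  rear rim z p90 0.0426
  yel 31 0.0035 0.072 0.0802
```

View pics/scene8c.png

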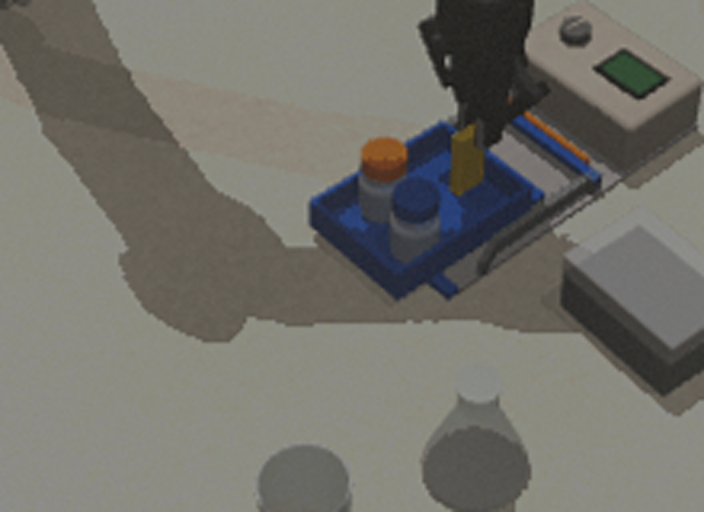

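View pics/top8c.png

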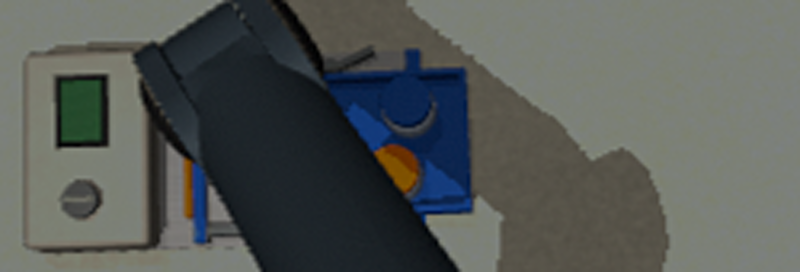

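>>> carry_out(
  series=[
    [0.3,0,0.05,0,0.5],
    [0.7,0,0.1,0,0.5],
    [1.1,0,0.1,0,0.5],
    [1.5,0,0.15,0,0.5],
    [1.9,0,0.15,0,0.5],
    [2.3,0,0.2,0,0.5],
    [2.7,0,0.2,0,0.5],
    [3.0,0,0.2,0,0.5],
  ],
)

```text
clock: 13.78
tcp_pos: [0.5697, 0.1569, 0.0575]
tcp_rot: [3.14, 0.001, 1.603]
force: [0.6, -5.1, 3.5]
finger_gap: 0.0111
```

```bash
python3 look.py 9
```

```text
clock 13.875 tcp [0.5696 0.1576 0.0575] rot [1.7991e+02 1.0000e-02 9.1910e+01] F [ 0.2 -4.9  4.6] T [-1.08 -0.05  0.  ] gap 0.0113
shift cm [-13.85 -57.46   5.66] turn None
top 959 y ext [-0.0172  0.0971] x ext [-0.0542  0.0548]
  tongue z med 0.0131
  rear rim z p90 0.0431
scene 238 y ext [-0.0171  0.1518] x ext [-0.0526  0.0513]
  tongue z med 0.0114
  rear rim z p90 0.0419
  yel 30 0.0051 0.1032 0.0789
```

View pics/scene9c.png

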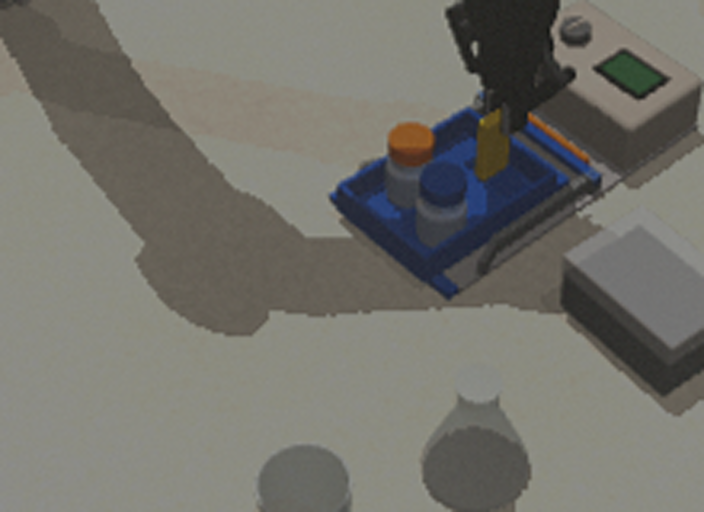

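View pics/top9c.png

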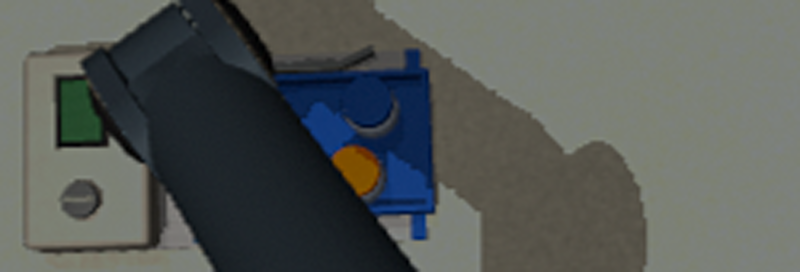

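>>> carry_out(
  series=[
    [0.2,0,0,0,0.5],
    [0.5,0,0,0,0.5],
    [0.8,0,0,0,0.5],
    [1.1,0,0,0,0.5],
    [1.4,0,0,0,0.5],
    [1.5,0,0,0,0.5],
  ],
)

```text
clock: 14.62
tcp_pos: [0.5691, 0.1717, 0.0574]
tcp_rot: [3.14, 0.001, 1.603]
force: [-0.3, -6.2, 5.5]
finger_gap: 0.0119
```

```bash
python3 look.py 10
```

```text
clock 14.725 tcp [0.5691 0.1718 0.0574] rot [1.7993e+02 6.0000e-02 9.1870e+01] F [ 0.2 -6.   4.8] T [-1.28 -0.07 -0.01] gap 0.0112
shift cm [-15.31 -57.45   5.69] turn None
top 1076 y ext [-0.0034  0.1159] x ext [-0.0543  0.0546]
  tongue z med 0.0124
  rear rim z p90 0.0422
scene 214 y ext [-0.0014  0.1473] x ext [-0.0506  0.0339]
  tongue z med 0.0114
  rear rim z p90 0.041
  yel 32 0.004 0.1178 0.079
```

View pics/scene10c.png

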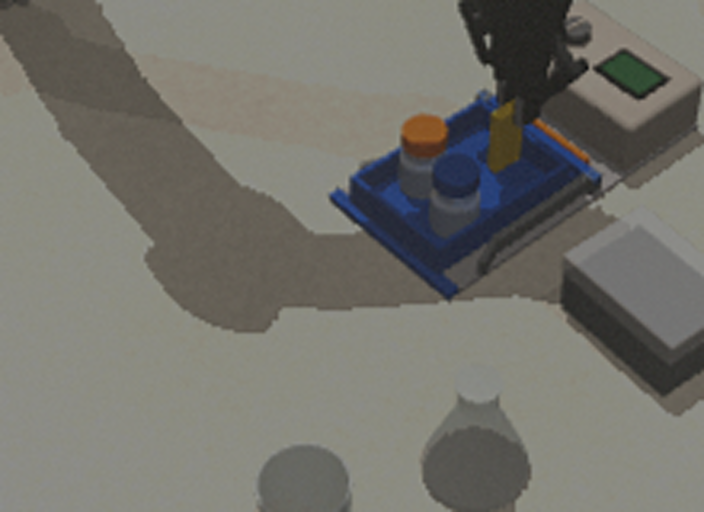

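View pics/top10c.png

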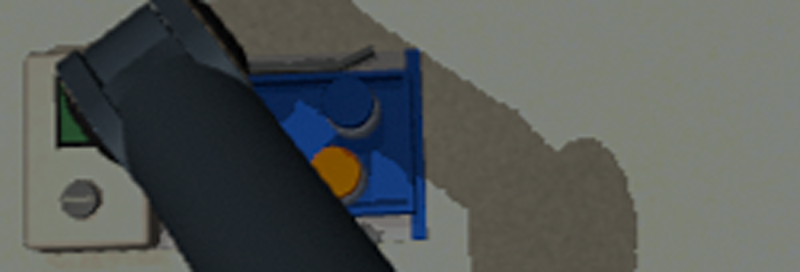

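>>> carry_out(
  series=[
    [0.2,0,0,0,0.5],
    [0.4,0,0,0,0.5],
    [0.6,0,0,0,0.5],
    [0.7,0,0,0,0.5],
    [0.7,0,0,0,0.5],
  ],
)

```text
clock: 15.35
tcp_pos: [0.5689, 0.1751, 0.0573]
tcp_rot: [-3.141, 0.006, 1.601]
force: [-0.1, -11.4, 8.1]
finger_gap: 0.0113
```

```bash
python3 look.py 11
```

```text
clock 15.45 tcp [0.5689 0.1751 0.0573] rot [-179.98    0.35   91.75] F [ -0.4 -12.5   7.7] T [-2.51  0.13  0.01] gap 0.0115
shift cm [-15.73 -57.4    5.85] turn None
top 1092 y ext [-0.0002  0.1208] x ext [-0.0545  0.0542]
  tongue z med 0.0137
  rear rim z p90 0.0425
scene 233 y ext [0.001  0.1497] x ext [-0.0524  0.05  ]
  tongue z med 0.0334
  rear rim z p90 0.0403
  yel 32 0.0042 0.1202 0.0806
```

View pics/scene11c.png

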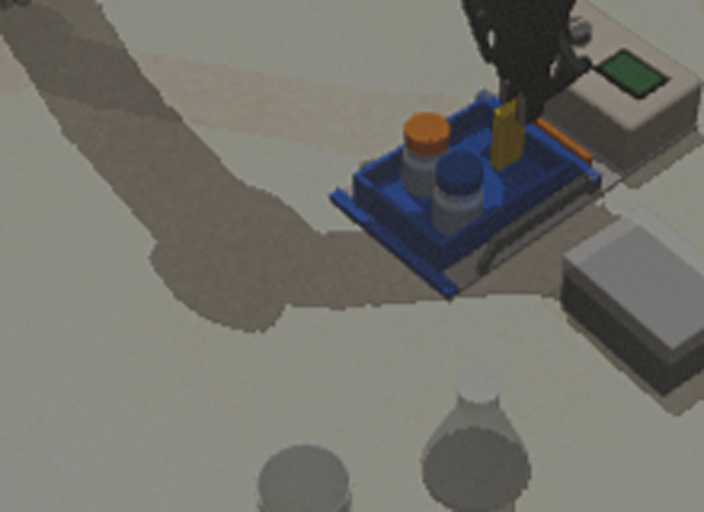

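View pics/top11c.png

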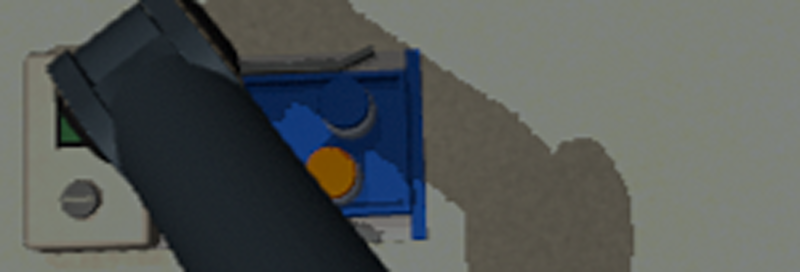

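>>> carry_out(
  series=[
    [0,0,-0.05,0,0.5],
    [0.1,0,-0.1,0,0.5],
    [0.2,0,-0.15,0,0.5],
    [0.3,0,-0.15,0,0.5],
    [0.3,0,-0.15,0,0.5],
    [0.3,0,-0.15,0,0.5],
  ],
)

```text
clock: 16.2
tcp_pos: [0.5687, 0.1787, 0.0576]
tcp_rot: [-3.141, 0.005, 1.602]
force: [1.9, -8.5, -0.5]
finger_gap: 0.0115
```

```bash
python3 look.py 12
```

```text
clock 16.3 tcp [0.5687 0.1787 0.0576] rot [-179.98    0.27   91.77] F [ 2.5 -9.7 -0.2] T [-2.01 -0.53  0.01] gap 0.0112
shift cm [-16.08 -57.39   5.86] turn None
top 1096 y ext [0.0038 0.1252] x ext [-0.0548  0.0541]
  tongue z med 0.0132
  rear rim z p90 0.0436
scene 225 y ext [0.0051 0.1547] x ext [-0.0532  0.0472]
  tongue z med 0.0326
  rear rim z p90 0.0421
  yel 28 0.0042 0.1257 0.0793
```

View pics/scene12c.png

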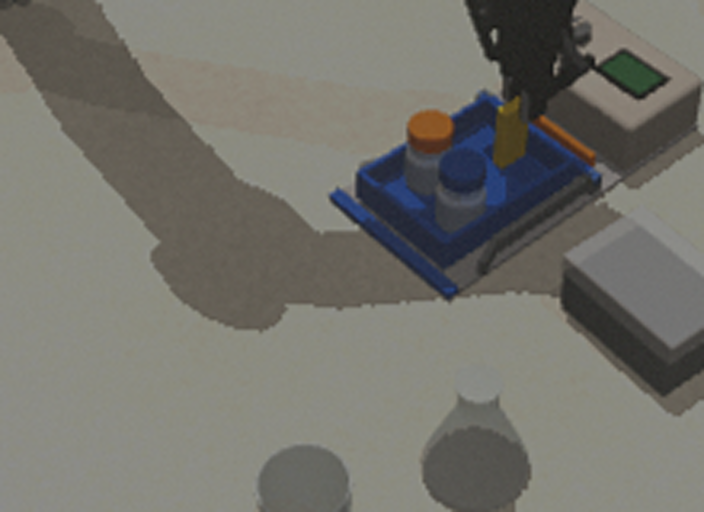

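The heel is ~4 mm inside the sill, but the push/spring couple holds the rear up. Pressing down at the tab ahead of the centre of mass, with the toe as the pivot, gives a moment that lowers the rear.

>>> carry_out(
  series=[
    [0,0,0.1,0,0.5],
    [0,0,0.2,0,0.5],
    [0,0,0.3,0,0.5],
    [0,0,0.4,0,0.5],
    [0,0,0.4,0,0.5],
    [0,0,0.4,0,0.5],
  ],
)

```text
clock: 17.05
tcp_pos: [0.5688, 0.1776, 0.0559]
tcp_rot: [-3.141, 0.007, 1.601]
force: [-3.0, -13.8, 15.9]
finger_gap: 0.0119
```

```bash
python3 look.py 13
```

```text
clock 17.15 tcp [0.5688 0.1775 0.0558] rot [-179.98    0.42   91.72] F [ -2.6 -13.3  14.8] T [-2.88  0.63  0.02] gap 0.0115
shift cm [-16.   -57.39   5.72] turn None
top 1107 y ext [-0.0044  0.1249] x ext [-0.0546  0.0541]
  tongue z med 0.0112
  rear rim z p90 0.0158
scene 249 y ext [0.0045 0.1529] x ext [-0.0516  0.0451]
  tongue z med 0.0328
  rear rim z p90 0.0342
  yel 30 0.0042 0.1219 0.0769
```

View pics/scene13c.png

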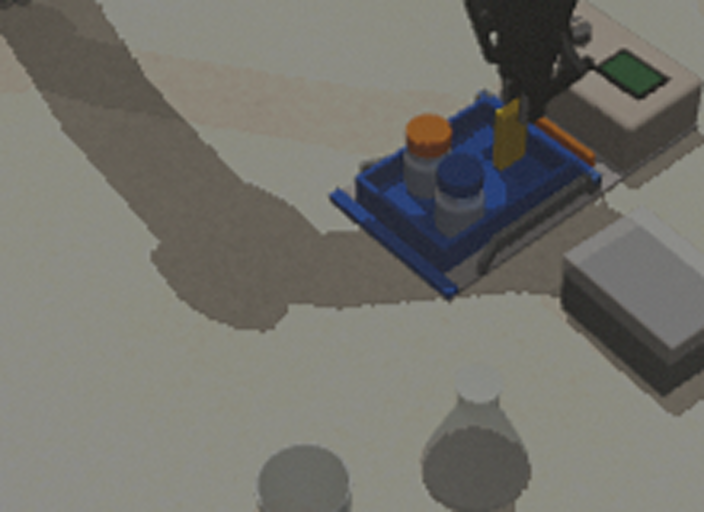

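```bash
cat > pitch.py <<'E'
from g import *
from m import blue
import sys
for k in sys.argv[1:]:
  for n in('top','scene'):
    z=np.load(f'pics/{n}{k}.npz'); p,d=z['p'],z['d']; W=cloud(n,d); c,s=np.cos(DY),np.sin(DY)
    D=W[...,:2]-DO; x=c*D[...,0]+s*D[...,1]; y=-s*D[...,0]+c*D[...,1]; zz=W[...,2]
    m=blue(p)&(d>0)&(abs(x)<.057)&(y>-.05)&(y<.15)
    r=m&(zz>.028)&(zz<.050)
    A=np.c_[y[r]*0+1,y[r]]; 
    co=np.linalg.lstsq(A,zz[r],rcond=None)[0]
    for _ in range(4):
        e=abs(A@co-zz[r])<.003; co=np.linalg.lstsq(A[e],zz[r][e],rcond=None)[0]
    f=m&(zz<.022)&(y>.02)&(abs(x)<.045); A2=np.c_[y[f]*0+1,y[f]]; c2=np.linalg.lstsq(A2,zz[f],rcond=None)[0]
    print(k,n,r.sum(),'rim z at rear(y=0)',co[0].round(4),'at y=.145',(co@[1,.145]).round(4),'floor',f.sum(),'z0',c2[0].round(4),'z.14',(c2@[1,.14]).round(4))
E
python3 pitch.py 10 11 12 13
```

```text
10 top 239 rim z at rear(y=0) 0.0387 at y=.145 0.0342 floor 472 z0 0.0151 z.14 0.0109
10 scene 33 rim z at rear(y=0) 0.0393 at y=.145 0.0344 floor 170 z0 0.0151 z.14 0.0106
11 top 237 rim z at rear(y=0) 0.0388 at y=.145 0.0368 floor 546 z0 0.0149 z.14 0.0111
11 scene 41 rim z at rear(y=0) 0.0392 at y=.145 0.0344 floor 189 z0 0.0155 z.14 0.0104
12 top 238 rim z at rear(y=0) 0.0404 at y=.145 0.0353 floor 602 z0 0.016 z.14 0.0114
12 scene 29 rim z at rear(y=0) 0.0405 at y=.145 0.0326 floor 179 z0 0.017 z.14 0.0108
13 top 229 rim z at rear(y=0) 0.0343 at y=.145 0.035 floor 600 z0 0.0103 z.14 0.0101
13 scene 37 rim z at rear(y=0) 0.0331 at y=.145 0.035 floor 203 z0 0.0102 z.14 0.0103
```

The tray floor is flat at 10.2 mm (4 mm deck + 6 mm floor), with the rear inside the sill. I'll ease it back against the sill while still held down, then release.

>>> carry_out(
  series=[
    [-0.2,0,0,0,0.5],
    [-0.4,0,0,0,0.5],
    [-0.6,0,0,0,0.5],
    [-0.75,0,0,0,0.5],
    [-0.75,0,-0.1,0,0.5],
    [-0.75,0,-0.2,0,0.5],
    [-0.75,0,-0.2,0,0.5],
  ],
)

```text
clock: 18.02
tcp_pos: [0.5686, 0.1753, 0.056]
tcp_rot: [3.141, -0.001, 1.604]
force: [3.2, -0.4, -2.8]
finger_gap: 0.0114
```

```bash
python3 look.py 14; python3 pitch.py 14
```

```text
clock 18.125 tcp [0.5686 0.1753 0.056 ] rot [ 1.7997e+02 -4.0000e-02  9.1910e+01] F [ 2.7 -0.2 -3.5] T [ 0.03 -0.68 -0.02] gap 0.0113
shift cm [-15.63 -57.41   5.55] turn None
top 1060 y ext [-0.0045  0.1194] x ext [-0.0549  0.054 ]
  tongue z med 0.0116
  rear rim z p90 0.0333
scene 254 y ext [0.0013 0.1526] x ext [-0.0522  0.0522]
  tongue z med 0.0314
  rear rim z p90 0.0372
  yel 20 0.0043 0.1218 0.0773
14 top 220 rim z at rear(y=0) 0.0345 at y=.145 0.0326 floor 531 z0 0.01 z.14 0.0104
14 scene 44 rim z at rear(y=0) 0.0346 at y=.145 0.0338 floor 197 z0 0.0105 z.14 0.0098
```

>>> carry_out(
  series=[
    [0,0,0.05,0,0.5],
    [0,0,0.1,0,1.5],
    [0,0,0.1,0,2.5],
    [0,0,0.1,0,3.5],
    [0,0,0.1,0,4],
    [0,0,-1.5,0,4],
    [0,0,-4,0,4],
    [0,0,-8,0,4],
  ],
)

```text
clock: 19.12
tcp_pos: [0.5677, 0.1747, 0.1372]
tcp_rot: [-3.14, 0.0, 1.604]
force: [0.8, -0.7, -0.7]
finger_gap: 0.0398
```

>>> carry_out(
  series=[
    [0,0,-3,0,4],
    [-4,0,-6,0,4],
    [-10,0,-8,0,4],
    [-16,0,-9,0,4],
    [-21,0,-9,0,4],
    [-25,0,-9,0,4],
    [-25,0,-9,0,4],
  ],
)

```text
clock: 20.0
tcp_pos: [0.5765, -0.0796, 0.2272]
tcp_rot: [3.141, 0.002, 1.597]
force: [-0.3, 1.2, 0.3]
finger_gap: 0.0404
```

```bash
python3 look.py 15; python3 pitch.py 15
```

```text
clock 20.1 tcp [ 0.5766 -0.0745  0.2272] rot [ 1.7994e+02 -3.0000e-02  9.1890e+01] F [-0.5  0.1  0.1] T [ 0.01 -0.01 -0.01] gap 0.0401
shift cm [  9.34 -57.41  22.66] turn None
top 2205 y ext [-0.0015  0.1713] x ext [-0.0548  0.0544]
  tongue z med 0.0111
  rear rim z p90 0.0366
  yel 88 -0.0022 0.1264 0.0791
scene 453 y ext [-0.001   0.1511] x ext [-0.0521  0.056 ]
  tongue z med 0.031
  rear rim z p90 0.0364
  yel 41 0.0021 0.1261 0.0774
15 top 408 rim z at rear(y=0) 0.0341 at y=.145 0.0335 floor 1182 z0 0.0102 z.14 0.01
15 scene 145 rim z at rear(y=0) 0.0338 at y=.145 0.0339 floor 298 z0 0.0099 z.14 0.0098
```

View pics/scene15c.png

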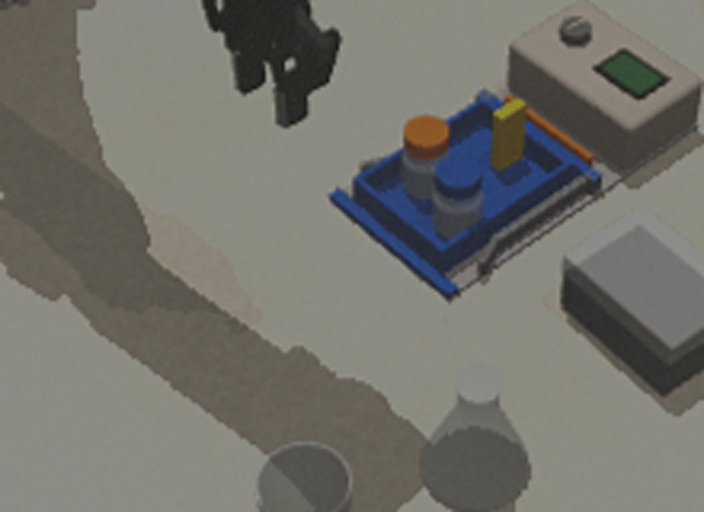

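View pics/top15c.png

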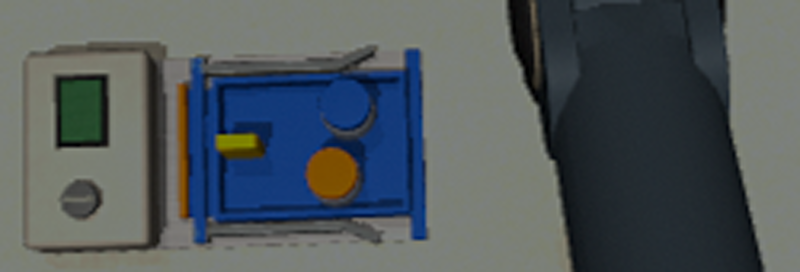

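View pics/scene15.png

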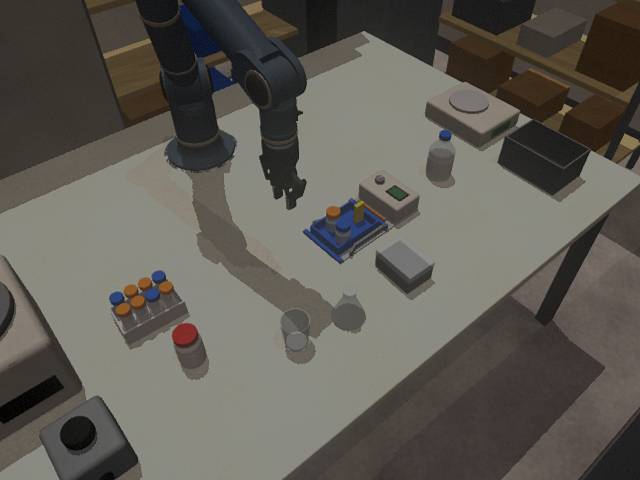

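The tray sits flat between the sill (crop col ~415) and the lip (col ~200). The orange stop is pushed back, both jars are upright, and the gripper is clear.

>>> carry_out(
  series=[
    [0,0,0,0,4],
    [0,0,0,0,4],
    [0,0,0,0,4],
  ],
)

```text
clock: 20.48
tcp_pos: [0.5766, -0.074, 0.2264]
tcp_rot: [3.142, -0.0, 1.606]
force: [0.6, 0.0, 0.3]
finger_gap: 0.0402
```

```bash
python3 -c "
from plant import ctrl
print(ctrl.observe()['force'].round(1)); print(ctrl.hand_in())"
```

```text
[0.6 0.  0.3]
the job is handed in; nothing more can be done
None
```

The tray is seated in the dock and clipped in by the spring. I handed the job in at about 20.5 s of the 61 s allowed; the hand-in reports no verdict.

**How it went:** I gripped the tab and raised the front over the sill with the rear on the bench. I then slid the tongue under the lip and pushed the stop back until the rear cleared the sill. Pressing on the tab brought the rear down. I eased the tray back against the sill, released it and moved the arm clear.

**Last checks:**
- **Seating:** the tray floor is flat at about 10 mm front and rear, which matches the 4 mm deck plus the 6 mm floor. The rear face is at dock y ≈ −1 mm, within camera error of the sill, and the tray is visibly in line with the dock.
- **Stop and tongue:** the orange stop is visibly pushed back. I did not measure how far, but the rear position implies about 3–4 mm. The tongue tip was estimated from the rear position, at about 171 mm.
- **Jars and bystanders:** both jars are upright in the tray. The bystanders look unmoved in the picture.
- **Arm:** it is clear of everything, with about 0 N on the wrist.

**What went wrong on the way:**
- **First lift:** with a firmer grip the tray did not pivot, and the whole tray rose flat by about 13 mm. That is below the 25 mm limit, but it is against the instruction not to lift it clear. I set it straight back down and regripped higher and more lightly, so that it pivoted on its heel.
- **First push:** the rear stayed up after the stop was pressed until I pushed down on the tab.

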